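# Call for help and show which pot goes on which coaster

## Task

On the hall table, press the call button fully down and let it come back up; then show the helper what to move and where by pointing straight down, first at the smallest of the three white pots and then at the empty one of the two round coasters. Each time hold the fingertips still a few centimetres above the middle of the thing for two seconds. Touch nothing but the button, do not point at the other pots, and finish with the hand drawn well away, a hand's length or more, from the pot and the coaster.

Things in the scene. Friction and masses are not known exactly. Their poses are not given: they have to be found in the camera images.
- chime (a joint): travel of the call button, in m: 0 when up, 0.006 when fully down; it springs back by itself when let go. Fully down takes about 4 N.
- chime_top (a point): top centre of the call button's cap: a white round cap, 40 mm across, 22 mm above the table when up, standing 10 mm out of a round aluminium housing (56 mm across, 12 mm high) that is fixed to the table; it is pressed straight down.
- pot_small: the smallest of three round-bellied open white ceramic pots, all of one shape: 68 mm across the belly, 58 mm high, mouth 54 mm across outside. Origin at the centre of its underside; z up. It stands loose. The three pots' places are exchanged from run to run.
- pot_small_rim (a point): centre of the small pot's open mouth, at rim height (58 mm above the table).
- pot_medium: bystander: the middle-sized white pot, 88 mm across, 78 mm high, loose; origin at the centre of its underside.
- pot_medium_rim (a point): centre of the medium pot's mouth, at rim height (78 mm).
- pot_large: bystander: the largest white pot, 110 mm across, 95 mm high, loose; origin at the centre of its underside.
- pot_large_rim (a point): centre of the large pot's mouth, at rim height (95 mm).
- coaster_empty: round flat dark slate coaster with nothing on it, 100 mm across, 6 mm thick, fixed to the table; origin at the centre of its underside. It lies to the left or the right, the other coaster on the other side.
- coaster_empty_top (a point): centre of the empty coaster's upper face, 6 mm above the table.
- coaster_vase: the other, equal slate coaster, fixed, with the vase standing on it; origin at the centre of its underside.
- vase: bystander: white ribbed bottle-shaped ceramic vase, 72 mm across, 196 mm high, standing loose on its coaster; origin at the centre of its underside.
- candle_glass: bystander: amber glass candle tumbler, 80 mm across, 85 mm high, loose, standing beyond the pots; origin at the centre of its underside.
There are look-alikes about, which are no part of the job. Leave any green look-alike of the coaster_empty alone.

How it is judged:
By the outcome, as a careful person would: the job done as asked, in the order asked, and still so for the second after the job is handed in, with the robot touching nothing.
It also fails if it takes over 58 s, if anything falls off the work surface, if the arm or the gripper's body presses on something with over 40 N, if the wrist force passes 120 N, or if a joint passes its speed limit or range.

## Robot

A 6-joint arm with a two-finger parallel gripper is mounted at the origin on the work surface. World frame = base frame: x ahead of the robot, y to its left, z up, the work surface at z = 0. Lengths are in m, angles in rad, forces in N, time in s.
With the tool pointing down it reaches from about 0.375 to 0.9 m from the base axis. Payload 3.1 kg.
Tool frame: the origin (TCP) lies between the finger pads, 19 mm behind the fingertips; this is the grasp point; z points along the fingers, y is the line along which they close (so a half turn about z gives the same grasp; the last joint's range is limited). The gripper opens to 87 mm and grips with 3 to 60 N. Pads are 19 mm wide; open, the fingers measure 117 mm over their backs; the gripper's body (75 mm by 190 mm) begins 51 mm behind the grasp point.
Start: joints at [-1.452, 0.527, 1.433, -0, 1.181, -0.178], TCP at [0.183, -0.598, 0.241] pointing down, gripper open.
Joint ranges: [-3.08, 3.08], [-0.75, 2.2], [0.22, 2.44], [-1.43, 4.57], [0, 2.65], [-2.85, 2.85]. Speed limits (rad/s): [2.79, 2.79, 3.14, 3.14, 3.14, 3.14].

## Interface

Orientations are given as a unit quaternion [x, y, z, w].
In Python, from rig import telemetry, viewer, hand_in gives the robot as it stands. The module is installed in compiled form; this text tells all that it offers.
- The arm moves only by the shell command python3 -m creep 'ROWS' [FORCE]. ROWS is JSON, a list of rows, each an object with "translation": the shift along the tool's x, y, z in mm, a list of three; "roll": the turn about the tool's z in degrees; "gripper": the finger opening in mm, from 0 to 87. In form: [{"translation": [tx, ty, tz], "roll": roll, "gripper": gripper}, ...]. A call has 1 to 5 rows; each row is the pose to reach, as a shift and turn from the pose commanded when the call began, along the tool's axes at that moment; what a row does not reach only later rows make up. A row lasts 1/12 s, in which the tool goes at most 41.7 mm and 7.16 degrees, less where a joint would pass 70% of its speed; a pose out of reach is approached as far as the arm can. A call with a gripper value outside its range is refused whole. The fingers move at their own pace and stop on an object; FORCE is the grip in N (left out, the last holds). Time passes only in rows, so rows that repeat a pose let the fingers close. It gives the time, the measured TCP pose, the force, the opening and the grip force at its end, in the units of the state.
- telemetry.get_obs(): the state, without advancing time (a new reading comes with each control period).
- viewer.camera(name): name is "scene" or "top"; returns the picture (400x640x3 uint8, blue, green, red); there is no depth.
- viewer.camera_info(name): a dict with "intrinsics" (3x3 intrinsics, pixels), "rvec" (rotation vector, rad) and "tvec" (3), from world to camera coordinates, as OpenCV has them. Camera axes: x right, y down, z forward; pixel columns grow to the right and rows downward; lengths in m; the calibration is good to about 2 mm. A picture is of the moment at which its call begins. camera_info takes no time and is no camera call.
- hand_in(): hands the job in; it is judged then, once.
Trained networks look in the newest picture that a camera, given by its name, has taken for a name from the list of things; names that differ only in an ending like _2 or _b are one class to them, and where a whole thing is asked for, a point or a joint stands for the part that bears it (a point fixed in the world has none). Each returns a list of dicts, best first, with "p" (0 to 1); they miss things now and then, are a little off and sometimes report something else, mostly with a low value. They report only what shows in the picture. A call takes as long as a camera call. They do not tell look-alikes from the thing itself.
- viewer.recognise(camera, thing): "bbox" ([left, top, width, height] in pixels, round what is visible of it).
The state is a dict: "time": time; "q": joint angles; "joint_velocities": joint speeds; "joint_torque": joint torques, N m; "position": TCP position; "tool_rot": TCP orientation; "ft_force": force on the tool from outside, world axes, zero at the start; "moment": the same for the moment, N m; "grip_width": finger opening in m; "grip_force": force on a finger pad.
Only numpy, scipy, OpenCV 4.12 (cv2) and the standard library are available. Lean on these libraries where they do the work, as an engineer would, in place of code of your own. Each camera call takes 0.05 s, during which the arm holds its last target. There are 200 camera calls.

## Working session

There is one attempt and no reset: what is moved stays moved. The work goes in short steps, Python scripts to look and compute and a shell command to move; the robot and the scene stay as the last step left them, time stands still between calls to the robot, and variables do not carry over. Pictures are saved under pics/ and viewed, at most 10 in all, crops included, and the job is handed in when it is done.

```bash
mkdir -p pics
python3 - <<'E'
from rig import telemetry, viewer
import cv2
for c in ("scene","top"):
    cv2.imwrite(f"pics/{c}0.png",viewer.camera(c))
    i=viewer.camera_info(c);print(c,i)
    for t in ("chime","pot_small","pot_medium","pot_large","coaster_empty","vase","candle_glass"):
        print(t,[([round(v) for v in d["bbox"]],round(d["p"],2)) for d in viewer.recognise(c,t)])
o=telemetry.get_obs();print(o["time"],o["position"],o["tool_rot"],o["ft_force"])
E
```

```text
scene {'intrinsics': array([[409.88881195,   0.        , 315.97493967],
       [  0.        , 409.88881195, 198.37512924],
       [  0.        ,   0.        ,   1.        ]]), 'rvec': array([ 1.30709031,  2.19431877, -0.99511356]), 'tvec': array([ 0.24115576, -0.23477182,  1.43139712])}
chime []
pot_small [([279, 213, 30, 33], 0.89), ([232, 192, 35, 34], 0.29)]
pot_medium [([229, 190, 39, 38], 0.83)]
pot_large [([325, 223, 49, 53], 0.91), ([312, 188, 13, 17], 0.49)]
coaster_empty [([457, 210, 41, 28], 0.89), ([366, 213, 38, 28], 0.76), ([410, 279, 42, 37], 0.64), ([416, 236, 39, 32], 0.62)]
vase [([208, 124, 31, 70], 0.83)]
candle_glass [([285, 272, 40, 48], 0.65)]
top {'intrinsics': array([[487.51170662,   0.        , 314.36168381],
       [  0.        , 487.51170662, 200.32379584],
       [  0.        ,   0.        ,   1.        ]]), 'rvec': array([ 2.18129073, -2.18961825,  0.10174346]), 'tvec': array([0.00566978, 0.55544565, 1.25739401])}
chime [([319, 244, 17, 15], 0.67)]
pot_small [([308, 176, 27, 29], 0.91)]
pot_medium [([357, 169, 33, 39], 0.61)]
pot_large [([239, 163, 40, 43], 0.79)]
coaster_empty [([233, 229, 39, 32], 0.88), ([168, 168, 40, 41], 0.86), ([179, 223, 39, 34], 0.82), ([150, 278, 37, 34], 0.69)]
vase [([419, 208, 42, 29], 0.77)]
candle_glass [([252, 105, 34, 36], 0.79)]
0.8 [ 0.18279109 -0.59764542  0.2412796 ] [ 9.89010495e-01  1.47845324e-01 -1.81356669e-05  7.75424445e-06] [ 0.20109411 -0.22549464  0.19206087]
```

View pics/scene0.png

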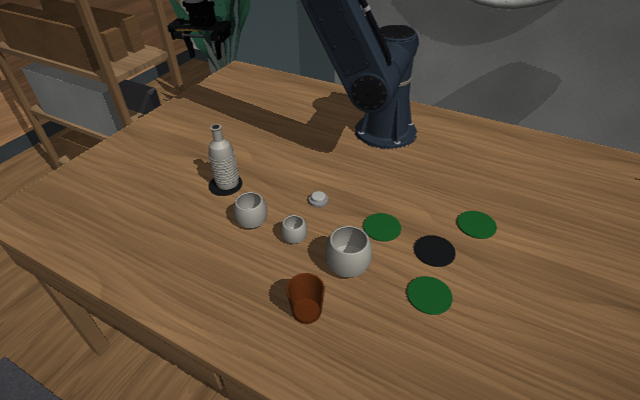

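View pics/top0.png

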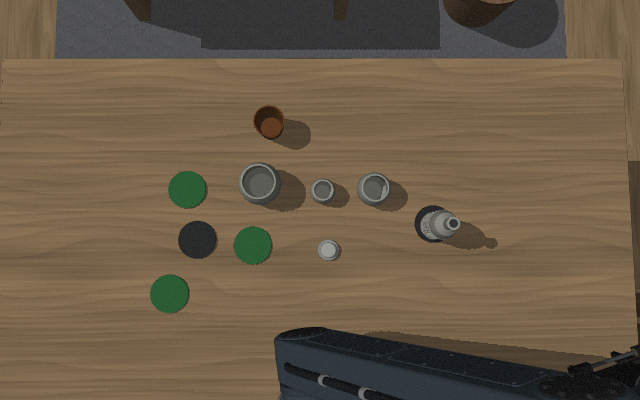

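The scene view shows the vase on the left-hand dark coaster (224,185), the medium pot at (250,210), the small pot at (294,230) and the large pot at (349,252). The button is at (318,199) and the empty black coaster at (434,250), among three green look-alikes. In the top view the button is at (328,250), the small pot's mouth at (322,190) and the black coaster at (197,240).

```bash
cat > loc.py <<'E'
import cv2, numpy as np
from rig import viewer, telemetry
def cam(c):
    i=viewer.camera_info(c);return i["intrinsics"],cv2.Rodrigues(i["rvec"])[0],i["tvec"].reshape(3)
def onplane(c,uv,z):
    K,R,t=cam(c);d=R.T@np.linalg.solve(K,[*uv,1]);o=-R.T@t
    return o+d*(z-o[2])/d[2]
def tri(a,b):
    P=[];
    for c in ("scene","top"):
        K,R,t=cam(c);P.append(K@np.c_[R,t])
    X=cv2.triangulatePoints(P[0],P[1],np.float64(a),np.float64(b)).ravel();return X[:3]/X[3]
def delta(p):
    o=telemetry.get_obs();from scipy.spatial.transform import Rotation as Ro
    return 1000*Ro.from_quat(o["tool_rot"]).inv().apply(np.array(p)-o["position"])
E
python3 - <<'E'
import cv2,numpy as np
from loc import *
S=cv2.imread("pics/scene0.png");T=cv2.imread("pics/top0.png")
def blob(I,box,f):
    x,y,w,h=box;m=f(I[y:y+h,x:x+w].astype(int)).astype(np.uint8)
    n,l,s,c=cv2.connectedComponentsWithStats(m);k=1+np.argmax(s[1:,4])
    e=cv2.fitEllipse(max(cv2.findContours((l==k).astype(np.uint8),0,1)[0],key=len))
    return c[k]+[x,y], s[k], np.add(e[0],[x,y])
dark=lambda a:a.max(2)<50
a=blob(S,(405,225,60,50),dark);b=blob(T,(170,215,50,50),dark);print("coaster",a,b,tri(a[0],b[0]),onplane("scene",a[0],.006),onplane("top",b[0],.006))
A=cv2.resize(S[180:250,270:340],None,fx=8,fy=8,interpolation=2);B=cv2.resize(T[170:270,295:360],None,fx=5.6,fy=5.6,interpolation=2)
A=A[:560];h=np.zeros((560,800,3),np.uint8)
A=cv2.resize(S[185:250,275:335],None,fx=6.6,fy=8,interpolation=2)
h[:520,:396]=A;h[:560,400:764]=B;cv2.imwrite("pics/crop.png",h)
E
```

```text
coaster (array([434.15477387, 250.61507538]), array([  9,  11,  41,  31, 995], dtype=int32), array([434.16805649, 250.63526154])) (array([196.9563197 , 239.28066914]), array([   9,    6,   37,   37, 1076], dtype=int32), array([196.93585587, 239.26772499])) [0.45507378 0.31339569 0.00238117] [0.45892389 0.31298716 0.006     ] [0.45485193 0.31319063 0.006     ]
```

View pics/crop.png

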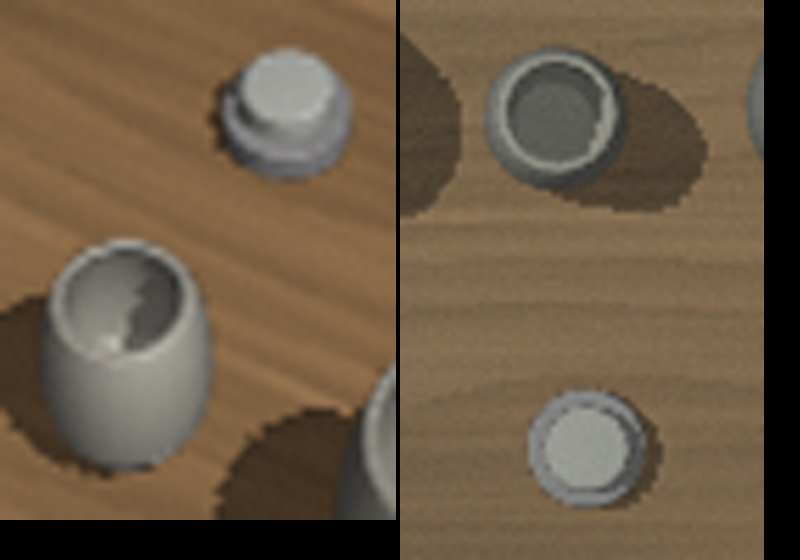

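The crop shows the small pot's rim centre at scene (293.8,222.2) and top (322.9,189.5). The button cap centre is at scene (318.6,196.0) and top (328.2,250.0).

Run:
```python
from loc import *
np.set_printoptions(precision=4,suppress=True)
for n,a,b,z in (("cap",(318.3,195.6),(327.9,249.7),.022),("rim",(293.5,221.9),(322.5,189.2),.058),("large",(349,242),(259.5,183),.095),("med",(250,202),(374.5,188.5),.078)):
    print(n,tri(a,b),onplane("scene",a,z),onplane("top",b,z))
c=(onplane("scene",(318.3,195.6),.022)+onplane("top",(327.9,249.7),.022))/2
print("cap delta",c,delta([c[0],c[1],.11]))
```

```text
cap [ 0.4264 -0.0314  0.021 ] [ 0.4275 -0.0311  0.022 ] [ 0.4263 -0.0312  0.022 ]
rim [ 0.5808 -0.0169  0.0604] [ 0.5789 -0.0183  0.058 ] [ 0.5811 -0.017   0.058 ]
large [0.5946 0.1418 0.0819] [0.6054 0.1466 0.095 ] [0.5931 0.1403 0.095 ]
med [ 0.581  -0.1483  0.072 ] [ 0.5859 -0.1437  0.078 ] [ 0.5803 -0.1475  0.078 ]
cap delta [ 0.4269 -0.0311  0.022 ] [ 399.1248 -470.3537  131.2597]
```

```bash
python3 -m creep '[{"translation":[15,-18,0],"roll":0,"gripper":0},{"translation":[38,-45,0],"roll":0,"gripper":0},{"translation":[62,-73,0],"roll":0,"gripper":0},{"translation":[86,-101,0],"roll":0,"gripper":0},{"translation":[110,-129,0],"roll":0,"gripper":0}]'
python3 -m creep '[{"translation":[24,-28,0],"roll":0,"gripper":0},{"translation":[48,-56,0],"roll":0,"gripper":0},{"translation":[72,-85,0],"roll":0,"gripper":0},{"translation":[96,-113,0],"roll":0,"gripper":0},{"translation":[120,-141,0],"roll":0,"gripper":0}]'
python3 -c "
from loc import *;print(delta([.4269,-.0311,.11]))"
```

```text
time: 1.22
position: [0.2506, -0.4406, 0.2413]
tool_rot: [0.989, 0.147, 0.0, 0.0]
ft_force: [0.7, -0.5, 0.1]
grip_width: 0.0619
grip_force: 0.0
time: 1.63
position: [0.3242, -0.2706, 0.2415]
tool_rot: [0.989, 0.148, 0.0, 0.0]
ft_force: [0.9, -0.7, -0.7]
grip_width: 0.0281
grip_force: 0.0
[ 168.08181094 -199.22700426  131.46143461]
```

```bash
python3 -m creep '[{"translation":[24,-28,0],"roll":0,"gripper":0},{"translation":[48,-56,0],"roll":0,"gripper":0},{"translation":[72,-85,0],"roll":0,"gripper":0},{"translation":[96,-113,0],"roll":0,"gripper":0},{"translation":[120,-141,0],"roll":0,"gripper":0}]'
python3 -m creep '[{"translation":[20,-24,10],"roll":0,"gripper":0},{"translation":[38,-46,30],"roll":0,"gripper":0},{"translation":[48,-58,60],"roll":0,"gripper":0},{"translation":[48,-58,90],"roll":0,"gripper":0},{"translation":[48,-58,120],"roll":0,"gripper":0}]'
python3 -m creep '[{"translation":[0,0,15],"roll":0,"gripper":0},{"translation":[0,0,30],"roll":0,"gripper":0},{"translation":[0,0,40],"roll":0,"gripper":0},{"translation":[0,0,40],"roll":0,"gripper":0},{"translation":[0,0,40],"roll":0,"gripper":0}]'
python3 - <<'E'
from loc import *
print(delta([.4269,-.0311,.041]),telemetry.get_obs()["position"])
I=[cv2.resize(viewer.camera("scene")[140:260,240:380],None,fx=2.8,fy=2.8),cv2.resize(viewer.camera("top")[180:300,250:390],None,fx=2.8,fy=2.8)]
cv2.imwrite("pics/near.png",np.hstack(I))
E
```

```text
time: 2.05
position: [0.3978, -0.1006, 0.2416]
tool_rot: [0.989, 0.148, 0.0, 0.0]
ft_force: [1.1, -0.9, 0.1]
grip_width: 0.0015
grip_force: 0.0
time: 2.47
position: [0.4273, -0.0317, 0.1207]
tool_rot: [0.989, 0.149, 0.001, 0.001]
ft_force: [0.2, -0.6, 0.3]
grip_width: 0.0004
grip_force: 0.0
time: 2.88
position: [0.4263, -0.0328, 0.081]
tool_rot: [0.989, 0.148, -0.0, -0.0]
ft_force: [0.5, -0.7, 0.1]
grip_width: 0.0005
grip_force: 0.0
[ 1.07518517 -1.4099776  40.03652497] [ 0.42631457 -0.03277397  0.08103651]
```

View pics/near.png

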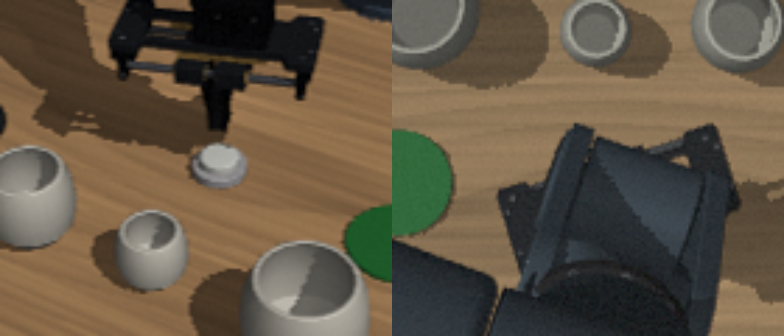

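The closed tips hang centred above the cap at about (218,130) in the left half. Pressing now.

```bash
python3 -m creep '[{"translation":[1,-1,20],"roll":0,"gripper":0},{"translation":[1,-1,36],"roll":0,"gripper":0},{"translation":[1,-1,42],"roll":0,"gripper":0},{"translation":[1,-1,45],"roll":0,"gripper":0},{"translation":[1,-1,46],"roll":0,"gripper":0}]'
python3 -m creep '[{"translation":[0,0,1],"roll":0,"gripper":0},{"translation":[0,0,1],"roll":0,"gripper":0}]'
```

```text
time: 3.4
position: [0.4274, -0.0317, 0.0357]
tool_rot: [0.989, 0.148, 0.001, 0.0]
ft_force: [0.5, 0.2, 3.2]
grip_width: 0.0004
grip_force: 1.8
time: 3.57
position: [0.4274, -0.0317, 0.0351]
tool_rot: [0.989, 0.148, 0.001, 0.0]
ft_force: [-0.5, -0.3, 4.6]
grip_width: 0.0003
grip_force: 1.9
```

```bash
python3 -m creep '[{"translation":[0,0,1],"roll":0,"gripper":0},{"translation":[0,0,2],"roll":0,"gripper":0},{"translation":[0,0,2],"roll":0,"gripper":0}]'
```

```text
time: 3.82
position: [0.4274, -0.0317, 0.0347]
tool_rot: [0.989, 0.148, 0.001, 0.001]
ft_force: [-1.9, -0.5, 22.2]
grip_width: 0.0004
grip_force: 11.2
```

Bottomed out (22 N). Release straight up.

```bash
python3 -m creep '[{"translation":[0,0,-10],"roll":0,"gripper":0},{"translation":[0,0,-35],"roll":0,"gripper":0},{"translation":[0,0,-70],"roll":0,"gripper":0},{"translation":[0,0,-100],"roll":0,"gripper":0},{"translation":[0,0,-120],"roll":0,"gripper":0}]'
python3 - <<'E'
from loc import *
print(delta([.5803,-.0175,.112]))
cv2.imwrite("pics/rel.png",cv2.resize(viewer.camera("scene")[140:260,240:380],None,fx=3,fy=3))
E
```

```text
time: 4.23
position: [0.4274, -0.0316, 0.1552]
tool_rot: [0.989, 0.148, 0.002, 0.001]
ft_force: [0.7, -0.3, 0.1]
grip_width: 0.0005
grip_force: 0.0
[150.23640987  31.16615042  43.68730961]
```

View pics/rel.png

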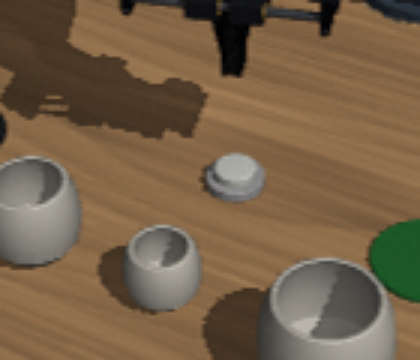

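The button has risen again at (236,170) in the crop. Now to the small pot, 35 mm above the rim.

```bash
python3 -m creep '[{"translation":[20,4,0],"roll":0,"gripper":0},{"translation":[55,11,0],"roll":0,"gripper":0},{"translation":[90,19,0],"roll":0,"gripper":0},{"translation":[125,26,0],"roll":0,"gripper":0},{"translation":[150,31,5],"roll":0,"gripper":0}]'
python3 -m creep '[{"translation":[0,0,10],"roll":0,"gripper":0},{"translation":[0,0,22],"roll":0,"gripper":0},{"translation":[0,0,32],"roll":0,"gripper":0},{"translation":[0,0,38],"roll":0,"gripper":0},{"translation":[0,0,38],"roll":0,"gripper":0}]'
python3 - <<'E'
from loc import *
print(delta([.5803,-.0175,.112]))
cv2.imwrite("pics/pot.png",np.hstack([cv2.resize(viewer.camera("scene")[140:280,220:360],None,fx=2.8,fy=2.8),cv2.resize(viewer.camera("top")[120:260,250:390],None,fx=2.8,fy=2.8)]))
E
```

```text
time: 4.7
position: [0.5832, -0.0173, 0.1486]
tool_rot: [0.989, 0.148, 0.003, 0.001]
ft_force: [0.3, -0.1, -0.5]
grip_width: 0.0006
grip_force: 0.0
time: 5.12
position: [0.5774, -0.017, 0.1076]
tool_rot: [0.989, 0.148, -0.002, -0.001]
ft_force: [-0.4, 0.6, -0.3]
grip_width: 0.0003
grip_force: 0.0
[ 2.66029429  1.3210874  -4.45438106]
```

View pics/pot.png

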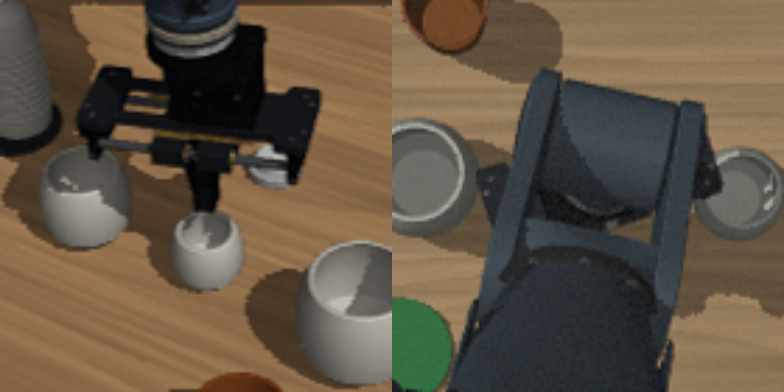

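The tips are above the small pot's mouth at (205,208) in the crop, with nothing touched. I'll trim slightly and hold for about 2.9 s.

```bash
python3 -m creep '[{"translation":[0,0,-2],"roll":0,"gripper":0},{"translation":[0,0,-2],"roll":0,"gripper":0},{"translation":[0,0,-2],"roll":0,"gripper":0},{"translation":[0,0,-2],"roll":0,"gripper":0},{"translation":[0,0,-2],"roll":0,"gripper":0}]'
python3 -m creep '[{"translation":[0,0,0],"roll":0,"gripper":0},{"translation":[0,0,0],"roll":0,"gripper":0},{"translation":[0,0,0],"roll":0,"gripper":0},{"translation":[0,0,0],"roll":0,"gripper":0},{"translation":[0,0,0],"roll":0,"gripper":0}]' | head -2
python3 -m creep '[{"translation":[0,0,0],"roll":0,"gripper":0},{"translation":[0,0,0],"roll":0,"gripper":0},{"translation":[0,0,0],"roll":0,"gripper":0},{"translation":[0,0,0],"roll":0,"gripper":0},{"translation":[0,0,0],"roll":0,"gripper":0}]' | head -2
python3 -m creep '[{"translation":[0,0,0],"roll":0,"gripper":0},{"translation":[0,0,0],"roll":0,"gripper":0},{"translation":[0,0,0],"roll":0,"gripper":0},{"translation":[0,0,0],"roll":0,"gripper":0},{"translation":[0,0,0],"roll":0,"gripper":0}]' | head -2
python3 -m creep '[{"translation":[0,0,0],"roll":0,"gripper":0},{"translation":[0,0,0],"roll":0,"gripper":0},{"translation":[0,0,0],"roll":0,"gripper":0},{"translation":[0,0,0],"roll":0,"gripper":0},{"translation":[0,0,0],"roll":0,"gripper":0}]' | head -2
python3 -m creep '[{"translation":[0,0,0],"roll":0,"gripper":0},{"translation":[0,0,0],"roll":0,"gripper":0},{"translation":[0,0,0],"roll":0,"gripper":0},{"translation":[0,0,0],"roll":0,"gripper":0},{"translation":[0,0,0],"roll":0,"gripper":0}]' | head -2
python3 -m creep '[{"translation":[0,0,0],"roll":0,"gripper":0},{"translation":[0,0,0],"roll":0,"gripper":0},{"translation":[0,0,0],"roll":0,"gripper":0},{"translation":[0,0,0],"roll":0,"gripper":0},{"translation":[0,0,0],"roll":0,"gripper":0}]'|head -2
python3 -c "
from loc import *
print(delta([.427,-.0,.2]),delta([.45,.15,.2]),delta([.4555,.3131,.06]))"
```

```text
time: 5.63
position: [0.5795, -0.0173, 0.1116]
tool_rot: [0.989, 0.148, 0.0, 0.0]
ft_force: [0.2, -0.2, 0.6]
grip_width: 0.0008
grip_force: 0.0
time: 6.05
position: [0.5794, -0.0173, 0.1112]
time: 6.47
position: [0.5794, -0.0173, 0.1112]
time: 6.88
position: [0.5794, -0.0173, 0.1113]
time: 7.3
position: [0.5794, -0.0173, 0.1113]
time: 7.72
position: [0.5794, -0.0173, 0.1112]
time: 8.13
position: [0.5794, -0.0173, 0.1113]
[-140.70614491  -61.09242964  -88.74592322] [ -74.84274202 -197.80750618  -88.74357881] [ -21.88551603 -352.16669756   51.25867921]
```

```bash
python3 -m creep '[{"translation":[0,0,-15],"roll":0,"gripper":0},{"translation":[0,0,-45],"roll":0,"gripper":0},{"translation":[0,0,-75],"roll":0,"gripper":0},{"translation":[-15,-7,-89],"roll":0,"gripper":0},{"translation":[-47,-20,-89],"roll":0,"gripper":0}]' | head -2
python3 -m creep '[{"translation":[-33,-15,0],"roll":0,"gripper":0},{"translation":[-66,-29,0],"roll":0,"gripper":0},{"translation":[-93,-41,0],"roll":0,"gripper":0},{"translation":[-85,-61,0],"roll":0,"gripper":0},{"translation":[-73,-91,0],"roll":0,"gripper":0}]' | head -2
python3 -m creep '[{"translation":[12,-30,0],"roll":0,"gripper":0},{"translation":[25,-62,0],"roll":0,"gripper":0},{"translation":[38,-94,0],"roll":0,"gripper":0},{"translation":[51,-126,0],"roll":0,"gripper":0},{"translation":[64,-158,0],"roll":0,"gripper":0}]' | head -2
python3 -c "
from loc import *
print(delta([.4555,.3131,.06]))"
```

```text
time: 8.55
position: [0.5352, -0.0134, 0.2045]
time: 8.97
position: [0.4302, 0.0529, 0.2004]
time: 9.38
position: [0.4471, 0.2253, 0.2005]
[ 33.704766   -81.50385447 140.46927532]
```

```bash
python3 -m creep '[{"translation":[12,-30,5],"roll":0,"gripper":0},{"translation":[24,-58,20],"roll":0,"gripper":0},{"translation":[33,-79,45],"roll":0,"gripper":0},{"translation":[34,-81,75],"roll":0,"gripper":0},{"translation":[34,-81,100],"roll":0,"gripper":0}]' | head -2
python3 -m creep '[{"translation":[0,0,15],"roll":0,"gripper":0},{"translation":[0,0,28],"roll":0,"gripper":0},{"translation":[0,0,37],"roll":0,"gripper":0},{"translation":[0,0,40],"roll":0,"gripper":0},{"translation":[0,0,40],"roll":0,"gripper":0}]'
python3 - <<'E'
from loc import *
print(delta([.4555,.3131,.06]))
cv2.imwrite("pics/coast.png",np.hstack([cv2.resize(viewer.camera("scene")[140:320,320:500],None,fx=2.2,fy=2.2),cv2.resize(viewer.camera("top")[120:300,120:300],None,fx=2.2,fy=2.2)]))
E
```

```text
time: 9.8
position: [0.4561, 0.313, 0.0991]
time: 10.22
position: [0.4558, 0.3108, 0.0597]
tool_rot: [0.989, 0.148, -0.001, 0.0]
ft_force: [-1.1, -0.6, 0.7]
grip_width: 0.0003
grip_force: 0.0
[ 0.37762595 -2.25476777 -0.25114341]
```

View pics/coast.png

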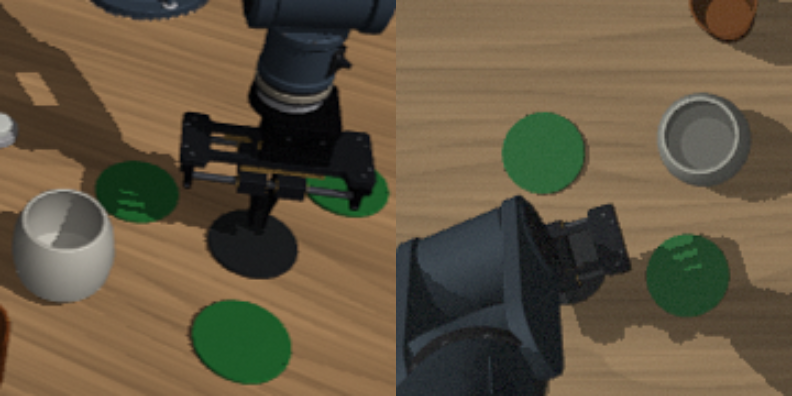

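The tips are above the dark coaster, whose centre is at about (252,245) in the crop, and well clear of the green ones. Holding about 2.9 s.

```bash
python3 -m creep '[{"translation":[0,0,0],"roll":0,"gripper":0},{"translation":[0,0,0],"roll":0,"gripper":0},{"translation":[0,0,0],"roll":0,"gripper":0},{"translation":[0,0,0],"roll":0,"gripper":0},{"translation":[0,0,0],"roll":0,"gripper":0}]' | head -2
python3 -m creep '[{"translation":[0,0,0],"roll":0,"gripper":0},{"translation":[0,0,0],"roll":0,"gripper":0},{"translation":[0,0,0],"roll":0,"gripper":0},{"translation":[0,0,0],"roll":0,"gripper":0},{"translation":[0,0,0],"roll":0,"gripper":0}]' | head -2
python3 -m creep '[{"translation":[0,0,0],"roll":0,"gripper":0},{"translation":[0,0,0],"roll":0,"gripper":0},{"translation":[0,0,0],"roll":0,"gripper":0},{"translation":[0,0,0],"roll":0,"gripper":0},{"translation":[0,0,0],"roll":0,"gripper":0}]' | head -2
python3 -m creep '[{"translation":[0,0,0],"roll":0,"gripper":0},{"translation":[0,0,0],"roll":0,"gripper":0},{"translation":[0,0,0],"roll":0,"gripper":0},{"translation":[0,0,0],"roll":0,"gripper":0},{"translation":[0,0,0],"roll":0,"gripper":0}]' | head -2
python3 -m creep '[{"translation":[0,0,0],"roll":0,"gripper":0},{"translation":[0,0,0],"roll":0,"gripper":0},{"translation":[0,0,0],"roll":0,"gripper":0},{"translation":[0,0,0],"roll":0,"gripper":0},{"translation":[0,0,0],"roll":0,"gripper":0}]' | head -2
python3 -m creep '[{"translation":[0,0,0],"roll":0,"gripper":0},{"translation":[0,0,0],"roll":0,"gripper":0},{"translation":[0,0,0],"roll":0,"gripper":0},{"translation":[0,0,0],"roll":0,"gripper":0},{"translation":[0,0,0],"roll":0,"gripper":0}]' | head -2
python3 -m creep '[{"translation":[0,0,0],"roll":0,"gripper":0},{"translation":[0,0,0],"roll":0,"gripper":0},{"translation":[0,0,0],"roll":0,"gripper":0},{"translation":[0,0,0],"roll":0,"gripper":0},{"translation":[0,0,0],"roll":0,"gripper":0}]'
python3 -c "
from loc import *
print(delta([.3,.52,.27]))"
```

```text
time: 10.73
position: [0.4562, 0.311, 0.0606]
time: 11.15
position: [0.456, 0.311, 0.0602]
time: 11.57
position: [0.456, 0.311, 0.0603]
time: 11.98
position: [0.456, 0.311, 0.0602]
time: 12.4
position: [0.456, 0.311, 0.0603]
time: 12.82
position: [0.456, 0.311, 0.0603]
time: 13.23
position: [0.456, 0.311, 0.0603]
tool_rot: [0.989, 0.148, -0.0, -0.0]
ft_force: [1.1, 0.8, -0.6]
grip_width: 0.0002
grip_force: 0.0
[ -88.05917487 -245.49863423 -209.74029116]
```

```bash
python3 -m creep '[{"translation":[0,0,-15],"roll":0,"gripper":0},{"translation":[0,0,-50],"roll":0,"gripper":0},{"translation":[0,0,-88],"roll":0,"gripper":0},{"translation":[0,0,-126],"roll":0,"gripper":0},{"translation":[0,0,-164],"roll":0,"gripper":0}]' | head -2
python3 -m creep '[{"translation":[-5,-13,-25],"roll":0,"gripper":0},{"translation":[-16,-43,-40],"roll":0,"gripper":0},{"translation":[-28,-77,-46],"roll":0,"gripper":0},{"translation":[-40,-111,-46],"roll":0,"gripper":0},{"translation":[-52,-145,-46],"roll":0,"gripper":0}]' | head -2
python3 -m creep '[{"translation":[-12,-34,0],"roll":0,"gripper":0},{"translation":[-24,-67,0],"roll":0,"gripper":0},{"translation":[-33,-92,0],"roll":0,"gripper":0},{"translation":[-36,-100,0],"roll":0,"gripper":0},{"translation":[-36,-100,0],"roll":0,"gripper":0}]'
python3 -m creep '[{"translation":[0,0,0],"roll":0,"gripper":0},{"translation":[0,0,0],"roll":0,"gripper":0},{"translation":[0,0,0],"roll":0,"gripper":0},{"translation":[0,0,0],"roll":0,"gripper":0},{"translation":[0,0,0],"roll":0,"gripper":0}]' | head -2
python3 -c "
from rig import viewer;import cv2
cv2.imwrite('pics/end.png',viewer.camera('top'))"
```

```text
time: 13.65
position: [0.4555, 0.3107, 0.2258]
time: 14.07
position: [0.3631, 0.4355, 0.2714]
time: 14.48
position: [0.2985, 0.5208, 0.27]
tool_rot: [0.989, 0.15, -0.0, 0.0]
ft_force: [-0.2, -0.3, -0.1]
grip_width: 0.0006
grip_force: 0.0
time: 14.9
position: [0.3011, 0.5188, 0.2703]
```

View pics/end.png

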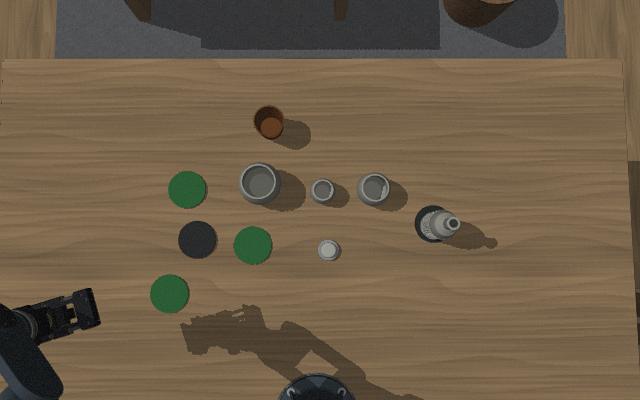

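Everything stands where it was (small pot at (322,190), black coaster at (197,240)), and the hand is well away at the lower left.

```bash
python3 -c "
from rig import hand_in;print(hand_in())"
```

```text
the job is handed in; nothing more can be done
None
```

I pressed the call button fully down and it came back up, then pointed for over two seconds at the small pot and then at the empty dark coaster; nothing else was moved, the hand is drawn well away, and the job is handed in.

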